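Knock the jammed slide stop out of the grooming table's rail

ROBOT

A 7-joint arm with a two-finger parallel gripper is mounted at the origin on the work surface. World frame = base frame: x ahead of the robot, y to its left, z up, the work surface at z = 0. Lengths are in m, angles in rad, forces in N, time in s.
With the tool pointing down it reaches from about 0.425 to 0.95 m from the base axis. Payload 4.7 kg.
Tool frame: the origin (TCP) lies midway between the tips of the shut fingers; the grasp point (between the pads) lies 19 mm behind it (pinch_z is the distance from the TCP to the grasp point, in m); x points along the fingers, y is the direction in which the jaws open and shut, and the axes are right-handed (so a half turn about x gives the same grasp; the last joint's range is limited). The gripper opens to 85 mm and grips with 20 to 120 N. Pads are 22 mm wide; open, the fingers measure 114 mm over their backs; the gripper's body (76 mm by 85 mm) begins 54 mm behind the grasp point. The pads swing forward as they close: fully open they stand 13 mm farther back than shut.
Start: joints at [1.263, 0.469, -0.049, 1.532, 0.024, 1.141, -0.082], TCP at [0.186, -0.649, 0.231] pointing down, gripper open.
Joint ranges: [-2.59, 2.59], [-0.33, 1.99], [-1.39, 1.29], [0.1, 2.45], [-1.04, 4.18], [0.21, 1.99], [-2.66, 2.66]. Speed limits (rad/s): [2.57, 2.57, 3.14, 3.14, 3.14, 3.14, 3.14].

INTERFACE

Orientations are given as a rotation vector (axis times angle).
In Python, from rig import get_obs, snapshot, close_job, pinch_z gives the robot as it stands. The module is installed in compiled form; this text tells all that it offers.
- The arm moves only by the tool drive_tool, never from a script. Its argument "moves" is a list that holds one entry, the list of rows, each a list of 7 numbers: the turn, a rotation vector about the tool's x, y, z in units of 5 degrees (1.0 is 5 degrees), then the shift along the tool's x, y, z in units of 30 mm (1.0 is 30 mm), then the closure in counts, from 0 (fully open) to 255 (shut). A call has 1 to 8 rows; each row is the pose to reach, as a shift and turn from the pose commanded when the call began, along the tool's axes at that moment; what a row does not reach only later rows make up. A row lasts 1/12 s, in which the tool goes at most 41.7 mm and 7.16 degrees, less where a joint would pass 70% of its speed; a pose out of reach is approached as far as the arm can. A call with a gripper value outside its range is refused whole. The fingers move at their own pace and stop on an object; "grip_force" is the grip in N (left out, the last holds). Time passes only in rows, so rows that repeat a pose let the fingers close. It gives the time, the measured TCP pose, the force and the opening at its end, in the units of the state.
- get_obs(): the state, without advancing time (a new reading comes with each control period).
- snapshot(name): name is "scene" or "top"; returns a dict with "color" (480x640x3 uint8, red, green, blue), "fovy" (degrees; the focal length in pixels is half the picture's height over the tangent of half this angle, whatever the lens; pixels are square), "cx", "cy" (the principal point, pixels), "dist" ([k1, k2, p1, p2, k3] as OpenCV has them; the pictures are not rectified), "position" and "orientation" of the camera in the world. Camera axes: x right, y down, z forward; pixel columns grow to the right and rows downward; lengths in m; the calibration is good to about 2 mm. A picture is of the moment at which its call begins. There is no depth.
- close_job(): hands the job in, once; it reports no verdict.
The state is a dict: "time_s": time; "qpos": joint angles; "qvel": joint speeds; "tau": joint torques, N m; "tool_pos": TCP position; "ee_rot": TCP orientation; "force": force on the tool from outside, world axes, zero at the start; "ft_torque": the same for the moment, N m; "gripper_width": finger opening in m.
Only numpy, scipy, OpenCV 4.12 (cv2) and the standard library are available. Lean on these libraries where they do the work, as an engineer would, in place of code of your own. Each camera call takes 0.05 s, during which the arm holds its last target.

TASK

The orange slide stop is jammed in the steel rail on the grooming table. Pick up the beech tapping block, use it to knock the stop along the rail into the open yellow bay without touching the jammed stop with the gripper, and set the block back down flat on the table. Then lift the orange stop out of the bay and leave it standing on its foot in the blue tray.

Things in the scene. Friction and masses are not known exactly. Their poses are not given: they have to be found in the camera images.
- rail: Fixed steel rail, x -112 to 138, 96 wide; origin on table. Covered part, x < 0: two lips, tops 26 above table, 40 wide slot between; they hold the stop's foot down and a sprung shoe pinches it, so there it only slides along x (5 to 15 N drag); exit +x. Bay, x 0 to 130: yellow floor 6 high, no lips, 76 wide, side strips 16 high, dark end bar 18 high. Stop lifts out from x 38 on, meets bar at 92.
- stop: Jammed stop, orange nylon, 0.16 kg: foot 76 (x) by 60 (y) by 12 mm, on it a central square post 30 (x) by 32 (y), 12 to 50 above its underside. Origin: centre of the underside, z up. Starts in the rail at rail x -62 to -46, underside 6 above table, x along the rail's x, post up through the slot. In the bay, the post can be gripped across y. A loose grey stop of the same shape is not wanted.
- block: Beech tapping block, pale wood, 110 (x) by 42 (y) by 48 mm high, about 0.16 kg, lying on the table; origin: centre of its underside, z up. Gripped across its 42 mm width. (A grey stone on the table is not it.)
- tray: Shallow blue tray fixed to the table, 170 mm square, rim 18 mm high, walls and floor 5 mm thick; origin: centre of its underside on the table, z up.

How it is judged:
By the outcome, as a careful person would: the job done as asked, in the order asked, and still so for the second after the job is handed in, with the robot touching nothing.
It also fails if it takes over 72 s, if anything falls off the work surface, if the arm or the gripper's body presses on something with over 40 N, if the wrist force passes 120 N, or if a joint passes its speed limit or range.

## Working session

There is one attempt and no reset: what is moved stays moved. The work goes in short steps, Python scripts to look and compute and a tool call to move; the robot and the scene stay as the last step left them, time stands still between calls to the robot, and variables do not carry over. Pictures are saved under pics/ and viewed, and the job is handed in when it is done.

Besides the shell and the picture viewer there is one more tool, called after "Request:" by a JSON object that holds its "fn" and its "kwargs". drive_tool: Moves the arm, as the interface text tells. Its arguments: {"type":"object","properties":{"moves":{"type":"array","items":{"type":"array","items":{"type":"array","items":{"type":"number"}}}},"grip_force":{"type":"number"}},"required":["moves"]}

```bash
mkdir -p pics
python3 - <<'E'
from rig import get_obs, snapshot, pinch_z
import cv2, pickle
o=get_obs(); print(o, pinch_z)
for n in ("scene","top"):
    s=snapshot(n); cv2.imwrite(f"pics/{n}0.png", s["color"][:,:,::-1]); pickle.dump(s,open(f"{n}0.pkl","wb"))
    print({k:v for k,v in s.items() if k!="color"})
E
```

```text
{'time_s': 0.0, 'qpos': array([ 1.26313291,  0.46945752, -0.04860466,  1.53369364,  0.02408083,
        1.14101129, -0.08230259]), 'qvel': array([ 0.00015588,  0.00038316, -0.0010516 , -0.00106787, -0.00175794,
        0.00080574, -0.000276  ]), 'tau': array([-2.61727600e-04, -5.10306573e+01, -4.67500929e-02, -2.37710899e+01,
        1.06515139e-02,  7.59071001e-03, -5.82905287e-06]), 'tool_pos': array([ 0.18559611, -0.64836977,  0.23025073]), 'ee_rot': array([ 2.07259236,  0.29289538, -2.07327691]), 'force': array([-0.04337567, -0.13055099,  0.13142077]), 'ft_torque': array([0.0212541 , 0.00526641, 0.00708489]), 'gripper_width': 0.08573905998471174} 0.0187
{'fovy': 44.334902674595945, 'cx': 319.49615021962205, 'cy': 237.27997735657308, 'dist': array([-0.01362202,  0.        ,  0.        ,  0.        ,  0.        ]), 'position': array([ 1.26332504, -0.48795942,  0.89780265]), 'orientation': array([-2.10723649, -1.14062381,  0.47937166])}
{'fovy': 46.376628353150586, 'cx': 324.90347850793233, 'cy': 235.8640458123229, 'dist': array([-0.08182858,  0.        ,  0.        ,  0.        ,  0.        ]), 'position': array([ 0.30325419, -0.00934783,  1.2016815 ]), 'orientation': array([-2.11085072,  2.1213087 , -0.16768061])}
```

View pics/scene0.png

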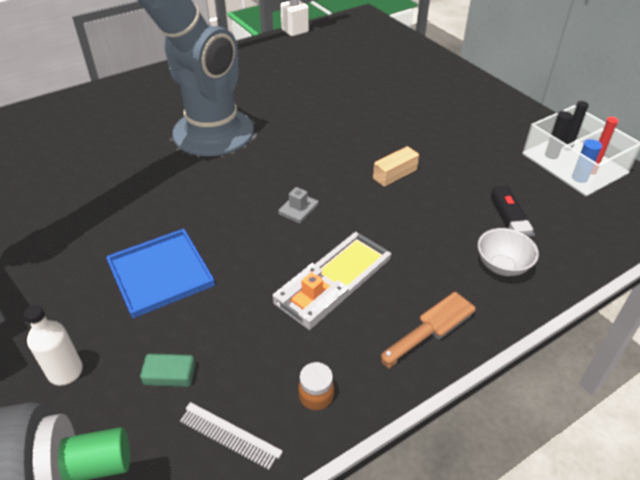

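View pics/top0.png

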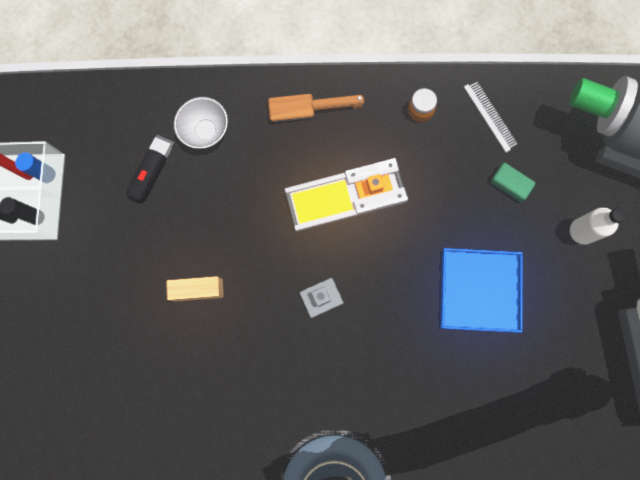

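The top view shows the block near (194,289), the orange stop at (376,184) in the rail with the yellow bay to its left near (322,201), the tray at (482,290), and the grey stop at (321,297). Next I'll measure these.

```bash
cat > h.py <<'E'
import numpy as np, cv2, pickle
from scipy.spatial.transform import Rotation as R
def K(s):
    h,w=s["color"].shape[:2]; f=h/2/np.tan(np.radians(s["fovy"])/2)
    return np.array([[f,0,s["cx"]],[0,f,s["cy"]],[0,0,1.]])
def plane(s,px,z):
    px=np.asarray(px,float).reshape(-1,1,2)
    u=cv2.undistortPoints(px,K(s),s["dist"]).reshape(-1,2)
    d=np.c_[u,np.ones(len(u))]@R.from_rotvec(s["orientation"]).as_matrix().T
    p=s["position"]; z=np.broadcast_to(z,(len(u),))
    return p+d*((z-p[2])/d[:,2])[:,None]
def proj(s,P):
    r=R.from_rotvec(s["orientation"]).inv(); rv=r.as_rotvec(); t=-r.apply(s["position"])
    return cv2.projectPoints(np.asarray(P,float).reshape(-1,1,3),rv,t,K(s),s["dist"])[0].reshape(-1,2)
def mask(s,lo,hi,roi=None,close=3):
    hsv=cv2.cvtColor(s["color"],cv2.COLOR_RGB2HSV); m=cv2.inRange(hsv,np.array(lo),np.array(hi))
    if roi: 
        k=np.zeros_like(m); x0,y0,x1,y1=roi; k[y0:y1,x0:x1]=255; m&=k
    m=cv2.morphologyEx(m,cv2.MORPH_OPEN,np.ones((2,2),np.uint8))
    return m
def big(m):
    c,_=cv2.findContours(m,cv2.RETR_EXTERNAL,cv2.CHAIN_APPROX_NONE)
    return max(c,key=cv2.contourArea)
def rect(s,c,z):
    P=plane(s,c.reshape(-1,2),z)[:,:2]
    r=cv2.minAreaRect((P*1000).astype(np.float32))
    return r
E
python3 - <<'E'
from h import *
s=pickle.load(open("top0.pkl","rb")); hsv=cv2.cvtColor(s["color"],cv2.COLOR_RGB2HSV)
for p in [(180,283),(194,295),(320,200),(376,184),(365,187),(482,290),(392,170),(320,285)]: print(p,hsv[p[1],p[0]])
for nm in ("top","scene"):
    s=pickle.load(open(nm+"0.pkl","rb"))
    im=s["color"][:,:,::-1]
    for i,(x0,y0,x1,y1) in enumerate([(275,145,435,245),(150,260,240,315)] if nm=="top" else [(260,220,410,340),(360,135,440,200)]):
        cv2.imwrite(f"pics/{nm}_c{i}.png",cv2.resize(im[y0:y1,x0:x1],None,fx=5,fy=5,interpolation=cv2.INTER_CUBIC))
E
```

```text
(180, 283) [ 23  80 245]
(194, 295) [ 22  85 245]
(320, 200) [ 29 176 247]
(376, 184) [  6  43 173]
(365, 187) [ 13 178 223]
(482, 290) [105 159 246]
(392, 170) [150   1 239]
(320, 285) [111  10 187]
```

View pics/top_c0.png

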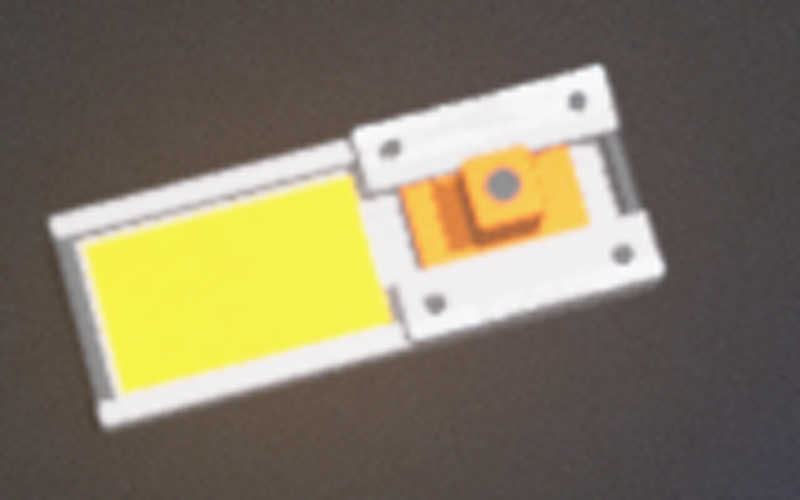

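View pics/top_c1.png

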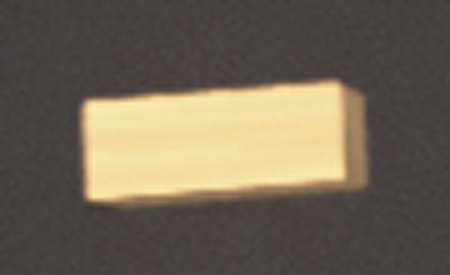

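View pics/scene_c0.png

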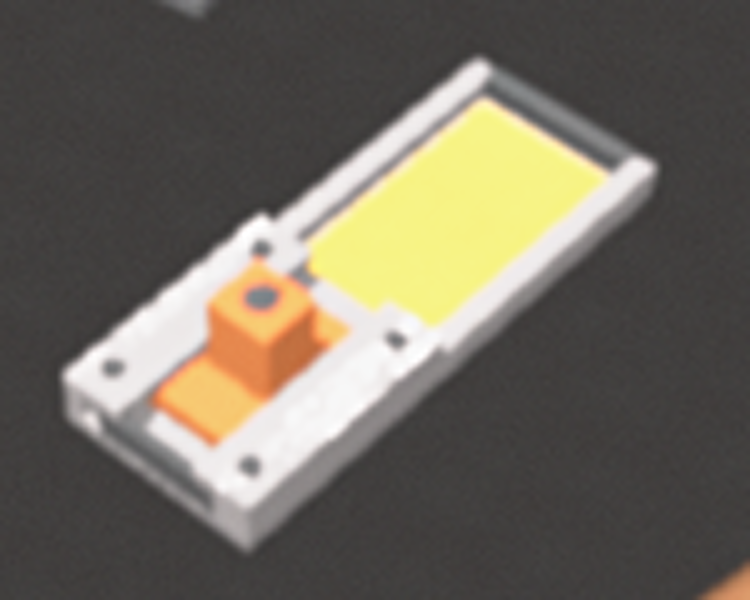

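View pics/scene_c1.png

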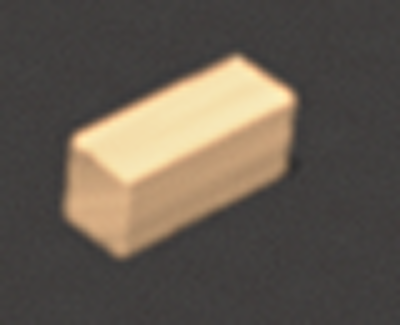

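```bash
cat > m1.py <<'E'
from h import *
T=pickle.load(open("top0.pkl","rb")); S=pickle.load(open("scene0.pkl","rb"))
def cp(pts,off): return (np.array(pts,float)+.5)/5-.5+np.array(off)
def fit(L,W):
    L=np.array(L)[:,:2];W=W[:,:2]; a=L.mean(0);b=W.mean(0); A=L-a;B=W-b
    th=np.arctan2((A[:,0]*B[:,1]-A[:,1]*B[:,0]).sum(),(A*B).sum())
    c,s=np.cos(th),np.sin(th); M=np.array([[c,-s],[s,c]]); t=b-M@a
    return t,th,(W-(L@M.T+t))*1000
# rail: order local pts
# top: image right=-y; rail +x toward image-left(+y). rail +y = rot90 of +x(+y world)-> -x world -> image down
L=[(-.112,-.048,.026),(-.112,.048,.026),(0,-.048,.026),(0,.048,.026),(.138,-.048,.016),(.138,.048,.016)]
pt=cp([(602,66),(663,270),(355,130),(410,338),(50,220),(104,425)],(275,145))
W=plane(T,pt,[l[2] for l in L]); t,th,r=fit(L,W); print("rail top",t,np.degrees(th)); print(r.round(1))
ps=cp([(250,515),(66,380),(440,345),(262,215),(657,168),(480,58)],(260,220))
W=plane(S,ps,[l[2] for l in L]); t,th,r=fit(L,W); print("rail scene",t,np.degrees(th)); print(r.round(1))
L=[(.055,.021),(-.055,.021),(-.055,-.021),(.055,-.021)]
W=plane(T,cp([(84,200),(344,182),(338,81),(84,100)],(150,260)),.048); t,th,r=fit(L,W); print("block top",t,np.degrees(th)); print(r.round(1))
W=plane(S,cp([(240,54),(72,140),(128,184),(298,97)],(360,135)),.048); t,th,r=fit(L,W); print("block scene",t,np.degrees(th)); print(r.round(1))
# tray
for n,s in(("t",T),("s",S)):
    roi=(430,235,535,345) if n=="t" else (90,220,230,330)
    m=mask(s,(98,90,60),(125,255,255),roi); c=big(m); print("tray",n,rect(s,c,.018))
    # orange post top grey dot
print("post top dot T",plane(T,cp([(503,184)],(275,145)),.056), "S",plane(S,cp([(262,297)],(260,220)),.056))
# yellow
for n,s in(("t",T),("s",S)):
    m=mask(s,(24,80,120),(35,255,255),(275,145,435,300)); print("yellow",rect(s,big(m),.006))
E
python3 m1.py
```

```text
rail top [ 0.61629239 -0.03973363] 104.85287944884871
[[-0.1 -0.8]
 [ 0.5  0. ]
 [ 0.4 -0.6]
 [-0.   1.3]
 [-0.9 -0.1]
 [ 0.2  0.1]]
rail scene [ 0.61762886 -0.03982714] 104.92736591432113
[[ 1.7 -1. ]
 [ 1.  -0.7]
 [ 1.3 -2.9]
 [-2.3  1.3]
 [-0.   0.8]
 [-1.7  2.5]]
block top [0.40681498 0.29404607] 93.97709572297083
[[ 0.1 -0.2]
 [-0.1  0.3]
 [ 0.   1.1]
 [-0.  -1.2]]
block scene [0.40824085 0.29368984] 94.67538362729051
[[-1.   2. ]
 [ 0.7  0.2]
 [ 0.2 -1.7]
 [ 0.1 -0.5]]
tray t ((400.6920166015625, -313.7952575683594), (179.41372680664062, 174.9037322998047), 86.48478698730469)
tray s ((413.6939392089844, -315.4393310546875), (174.04208374023438, 189.1497039794922), 86.53398895263672)
post top dot T [[ 0.62953302 -0.08990353  0.056     ]] S [[ 0.62902495 -0.08913047  0.056     ]]
yellow ((597.1561889648438, 21.837020874023438), (69.32064056396484, 122.2671890258789), 14.818159103393555)
yellow ((600.4400634765625, 24.993576049804688), (67.19718933105469, 121.53632354736328), 14.715312004089355)
```

```bash
cat > go.py <<'E'
import sys
from h import *
from rig import get_obs, pinch_z
RAIL=np.array([.617,-.0398]); RY=np.radians(104.9)
u=np.array([np.cos(RY),np.sin(RY)]); v=np.array([-u[1],u[0]])
def rail(x,y=0): return RAIL+u*x+v*y
def down(yaw):  # tool y axis at yaw, tool x down
    y=np.array([np.cos(yaw),np.sin(yaw),0]); x=np.array([0,0,-1.]); return np.c_[x,y,np.cross(x,y)]
def show():
    o=get_obs(); M=R.from_rotvec(o["ee_rot"]).as_matrix()
    print("t",round(o["time_s"],2),"tcp",o["tool_pos"].round(4),"down",M[:,0].round(3),"jaw yaw",np.degrees(np.arctan2(M[1,1],M[0,1])).round(2),"F",o["force"].round(1),"w",round(o["gripper_width"],4),"q",o["qpos"].round(2)); return o,M
def rel(xyz,yawdeg):
    o,M=show(); D=down(np.radians(yawdeg))
    rv=np.degrees(R.from_matrix(M.T@D).as_rotvec())/5; d=M.T@(np.asarray(xyz)-o["tool_pos"])/.03
    print("target",np.round(xyz,4),"row",np.r_[rv,d].round(2).tolist(),"rows>=",np.ceil(max(np.linalg.norm(d)*30/41.7,np.linalg.norm(rv)*5/7.16)))
E
python3 -c "
from go import *
rel([.55,-.2,.2],4.2)
rel([.4075,.294,.2],4.2)
print(R.from_rotvec(get_obs()['ee_rot']).as_matrix().round(3))"
```

```text
t 0.1 tcp [ 0.1856 -0.6484  0.2304] down [-0.001  0.002 -1.   ] jaw yaw -74.02 F [ 0.1 -0.4  0.4] w 0.0855 q [ 1.26  0.47 -0.05  1.53  0.02  1.14 -0.08]
target [ 0.55 -0.2   0.2 ] row [-15.64, -0.01, 0.02, 1.03, -11.03, -15.79] rows>= 14.0
t 0.1 tcp [ 0.1856 -0.6484  0.2304] down [-0.001  0.002 -1.   ] jaw yaw -74.02 F [ 0.1 -0.4  0.4] w 0.0855 q [ 1.26  0.47 -0.05  1.53  0.02  1.14 -0.08]
target [0.4075 0.294  0.2   ] row [-15.64, -0.01, 0.02, 1.06, -28.16, -15.76] rows>= 24.0
[[-0.001  0.275 -0.961]
 [ 0.002 -0.961 -0.275]
 [-1.    -0.002  0.   ]]
```

Request:
{"fn": "drive_tool", "kwargs": {"moves": [[[-15.6,0,0,1,-11,-15.8,0],[-15.6,0,0,1,-11,-15.8,0],[-15.6,0,0,1,-11,-15.8,0],[-15.6,0,0,1,-11,-15.8,0],[-15.6,0,0,1,-11,-15.8,0],[-15.6,0,0,1,-11,-15.8,0],[-15.6,0,0,1,-11,-15.8,0],[-15.6,0,0,1,-11,-15.8,0]]]}}

```text
time_s: 0.77
tool_pos: [0.3967, -0.389, 0.2138]
ee_rot: [1.417, 1.06, -1.417]
force: [0.6, -0.6, -0.5]
gripper_width: 0.0852
```

```bash
python3 -c "
from go import *
rel([.55,-.1,.2],4.2)
rel([.4075,.294,.2],4.2)"
```

```text
t 0.77 tcp [ 0.3967 -0.389   0.2138] down [-0.  0. -1.] jaw yaw -16.39 F [ 0.6 -0.6 -0.5] w 0.0852 q [ 1.    0.32 -0.37  1.82  0.13  1.02  0.29]
target [ 0.55 -0.1   0.2 ] row [-4.12, -0.0, 0.0, 0.46, 2.18, -10.68] rows>= 8.0
t 0.77 tcp [ 0.3967 -0.389   0.2138] down [-0.  0. -1.] jaw yaw -16.39 F [ 0.6 -0.6 -0.5] w 0.0852 q [ 1.    0.32 -0.37  1.82  0.13  1.02  0.29]
target [0.4075 0.294  0.2   ] row [-4.12, -0.0, 0.0, 0.46, -6.08, -21.94] rows>= 17.0
```

Request:
{"fn": "drive_tool", "kwargs": {"moves": [[[-4.1,0,0,0.5,2.2,-10.7,0],[-4.1,0,0,0.5,2.2,-10.7,0],[-4.1,0,0,0.5,2.2,-10.7,0],[-4.1,0,0,0.5,2.2,-10.7,0],[-4.1,0,0,0.5,2.2,-10.7,0],[-4.1,0,0,0.5,2.2,-10.7,0],[-4.1,0,0,0.5,2.2,-10.7,0],[-4.1,0,0,0.5,2.2,-10.7,0]]]}}

```text
time_s: 1.43
tool_pos: [0.5523, -0.0996, 0.1988]
ee_rot: [1.16, 1.241, -1.159]
force: [0.4, -0.7, 0.3]
gripper_width: 0.0851
```

```bash
python3 -c "
from go import *
rel([.4075,.294,.15],4.2)"
```

```text
t 1.43 tcp [ 0.5523 -0.0996  0.1988] down [-0.     0.001 -1.   ] jaw yaw 3.85 F [ 0.4 -0.7  0.3] w 0.0851 q [ 0.54  0.37 -0.56  1.82  0.23  1.01 -0.04]
target [0.4075 0.294  0.15  ] row [-0.07, -0.01, 0.0, 1.63, -3.94, -13.41] rows>= 11.0
```

Request:
{"fn": "drive_tool", "kwargs": {"moves": [[[0,0,0,1.6,-3.9,-13.4,0],[0,0,0,1.6,-3.9,-13.4,0],[0,0,0,1.6,-3.9,-13.4,0],[0,0,0,1.6,-3.9,-13.4,0],[0,0,0,1.6,-3.9,-13.4,0],[0,0,0,1.6,-3.9,-13.4,0],[0,0,0,1.6,-3.9,-13.4,0],[0,0,0,1.6,-3.9,-13.4,0]]]}}

```text
time_s: 2.1
tool_pos: [0.4373, 0.21, 0.1607]
ee_rot: [1.161, 1.239, -1.161]
force: [0.8, 0.1, -0.8]
gripper_width: 0.0858
```

```bash
python3 -c "
from go import *
rel([.4075,.294,.12],4.2)"
```

```text
t 2.1 tcp [0.4373 0.21   0.1607] down [ 0.    -0.001 -1.   ] jaw yaw 3.74 F [ 0.8  0.1 -0.8] w 0.0858 q [ 0.04  0.32 -0.69  2.02  0.26  0.89 -0.72]
target [0.4075 0.294  0.12  ] row [-0.09, 0.01, -0.0, 1.36, -0.81, -2.86] rows>= 3.0
```

Request:
{"fn": "drive_tool", "kwargs": {"moves": [[[-0.1,0,0,1.4,-0.8,-2.8,0],[-0.1,0,0,1.4,-0.8,-2.8,0],[-0.1,0,0,1.4,-0.8,-2.8,0],[-0.1,0,0,1.4,-0.8,-2.8,0],[-0.1,0,0,1.4,-0.8,-2.8,0]]]}}

```text
time_s: 2.52
tool_pos: [0.4084, 0.2911, 0.1185]
ee_rot: [1.151, 1.245, -1.154]
force: [0.0, -0.6, -0.0]
gripper_width: 0.0854
```

```bash
python3 -c "
from go import *
rel([.4075,.294,.01],4.2)
from rig import snapshot
for n in ('top','scene'):
    s=snapshot(n); cv2.imwrite('pics/%s1.png'%n,s['color'][:,:,::-1])
"
```

```text
t 2.52 tcp [0.4084 0.2911 0.1185] down [-0.001 -0.001 -1.   ] jaw yaw 4.38 F [ 0.  -0.6 -0. ] w 0.0854 q [-0.16  0.41 -0.67  2.02  0.35  0.82 -0.95]
target [0.4075 0.294  0.01  ] row [0.04, 0.01, 0.02, 3.62, -0.02, -0.1] rows>= 3.0
```

View pics/scene1.png

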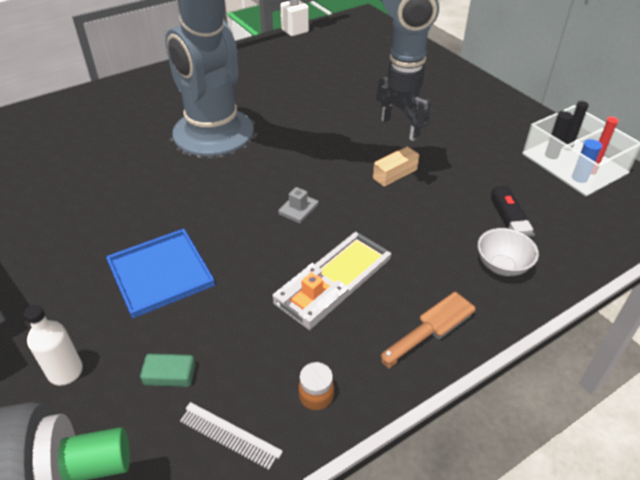

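The open gripper, fingers near (385,110) and (415,130), hangs over the block at (396,166) with the jaws across its width. I'll descend now.

Request:
{"fn": "drive_tool", "kwargs": {"moves": [[[0,0,0,1.2,0,-0.1,0],[0,0,0,2.2,0,-0.1,0],[0,0,0,3.0,0,-0.1,0],[0,0,0,3.4,0,-0.1,0],[0,0,0,3.6,0,-0.1,0],[0,0,0,3.6,0,-0.1,0]]]}}

```text
time_s: 3.12
tool_pos: [0.4093, 0.293, 0.0107]
ee_rot: [1.155, 1.242, -1.156]
force: [-0.4, 0.5, -0.8]
gripper_width: 0.0853
```

```bash
python3 -c "
from go import *
rel([.4075,.294,.01],4.2)"
```

```text
t 3.12 tcp [0.4093 0.293  0.0107] down [-0.    -0.001 -1.   ] jaw yaw 4.17 F [-0.4  0.5 -0.8] w 0.0853 q [-0.27  0.58 -0.55  2.09  0.52  0.61 -1.11]
target [0.4075 0.294  0.01  ] row [-0.01, 0.01, 0.01, 0.02, -0.06, -0.04] rows>= 1.0
```

Request:
{"fn": "drive_tool", "kwargs": {"moves": [[[0,0,0,0,-0.05,0,100],[0,0,0,0,-0.05,0,160],[0,0,0,0,-0.05,0,200],[0,0,0,0,-0.05,0,255],[0,0,0,0,-0.05,0,255],[0,0,0,0,-0.05,0,255],[0,0,0,0,-0.05,0,255],[0,0,0,0,-0.05,0,255]]], "grip_force": 90}}

```text
time_s: 3.78
tool_pos: [0.4082, 0.2945, 0.0124]
ee_rot: [1.156, 1.242, -1.152]
force: [-1.3, -0.4, 6.0]
gripper_width: 0.0412
```

```bash
python3 -c "
from go import *
rel([.4075,.294,.15],4.2)"
```

```text
t 3.78 tcp [0.4082 0.2945 0.0124] down [ 0.002  0.001 -1.   ] jaw yaw 4.27 F [-1.3 -0.4  6. ] w 0.0412 q [-0.27  0.57 -0.55  2.09  0.52  0.61 -1.11]
target [0.4075 0.294  0.15  ] row [0.01, -0.01, -0.03, -4.59, -0.01, 0.01] rows>= 4.0
```

Request:
{"fn": "drive_tool", "kwargs": {"moves": [[[0,0,0,-0.5,0,0,255],[0,0,0,-1.5,0,0,255],[0,0,0,-2.8,0,0,255],[0,0,0,-4,0,0,255],[0,0,0,-4,0,0,255]]]}}

```text
time_s: 4.2
tool_pos: [0.4103, 0.2972, 0.1376]
ee_rot: [1.164, 1.24, -1.143]
force: [0.3, -0.1, -1.3]
gripper_width: 0.0408
```

```bash
python3 -c "
from go import *
rel([*rail(-.132),.135],14.9)"
```

```text
t 4.2 tcp [0.4103 0.2972 0.1376] down [ 0.011  0.007 -1.   ] jaw yaw 4.28 F [ 0.3 -0.1 -1.3] w 0.0408 q [-0.14  0.39 -0.7   2.    0.33  0.85 -0.95]
target [ 0.6509 -0.1674  0.135 ] row [-2.12, -0.06, -0.13, 0.06, 6.84, 16.04] rows>= 13.0
```

Request:
{"fn": "drive_tool", "kwargs": {"moves": [[[-2.1,0,-0.1,0,6.8,16,255],[-2.1,0,-0.1,0,6.8,16,255],[-2.1,0,-0.1,0,6.8,16,255],[-2.1,0,-0.1,0,6.8,16,255],[-2.1,0,-0.1,0,6.8,16,255],[-2.1,0,-0.1,0,6.8,16,255],[-2.1,0,-0.1,0,6.8,16,255],[-2.1,0,-0.1,0,6.8,16,255]]]}}

```text
time_s: 4.87
tool_pos: [0.5587, -0.0012, 0.1309]
ee_rot: [1.013, 1.326, -1.024]
force: [1.0, 0.4, -0.2]
gripper_width: 0.0413
```

```bash
python3 -c "
from go import *
rel([*rail(-.132),.125],14.9)"
```

```text
t 4.87 tcp [ 0.5587 -0.0012  0.1309] down [-0.009 -0.002 -1.   ] jaw yaw 14.76 F [ 1.   0.4 -0.2] w 0.0413 q [ 0.42  0.48 -0.65  1.88  0.36  0.91 -0.14]
target [ 0.6509 -0.1674  0.125 ] row [-0.03, -0.0, 0.1, 0.18, 1.56, 6.14] rows>= 5.0
```

Request:
{"fn": "drive_tool", "kwargs": {"moves": [[[0,0,0.1,0.2,1.6,6.1,255],[0,0,0.1,0.2,1.6,6.1,255],[0,0,0.1,0.2,1.6,6.1,255],[0,0,0.1,0.2,1.6,6.1,255],[0,0,0.1,0.2,1.6,6.1,255],[0,0,0.1,0.2,1.6,6.1,255],[0,0,0.1,0.2,1.6,6.1,255],[0,0,0.1,0.2,1.6,6.1,255]]]}}

```text
time_s: 5.53
tool_pos: [0.6508, -0.1623, 0.124]
ee_rot: [1.017, 1.323, -1.016]
force: [0.1, 1.4, -1.8]
gripper_width: 0.0411
```

```bash
python3 -c "
from go import *
rel([*rail(-.132),.045],14.9)
from rig import snapshot
for n in ('top','scene'):
    s=snapshot(n); cv2.imwrite('pics/%s2.png'%n,s['color'][:,:,::-1]); pickle.dump(s,open(n+'2.pkl','wb'))
    c=s['color'][100:260,260:460,::-1] if n=='top' else s['color'][180:340,230:430,::-1]
    cv2.imwrite('pics/%s2c.png'%n,cv2.resize(c,None,fx=3.75,fy=3.75,interpolation=cv2.INTER_CUBIC))
"
```

```text
t 5.53 tcp [ 0.6508 -0.1623  0.124 ] down [-0.001  0.002 -1.   ] jaw yaw 14.84 F [ 0.1  1.4 -1.8] w 0.0411 q [ 0.58  0.64 -0.59  1.62  0.4   1.01  0.12]
target [ 0.6509 -0.1674  0.045 ] row [-0.01, -0.03, 0.01, 2.63, -0.04, 0.17] rows>= 2.0
```

View pics/scene2c.png

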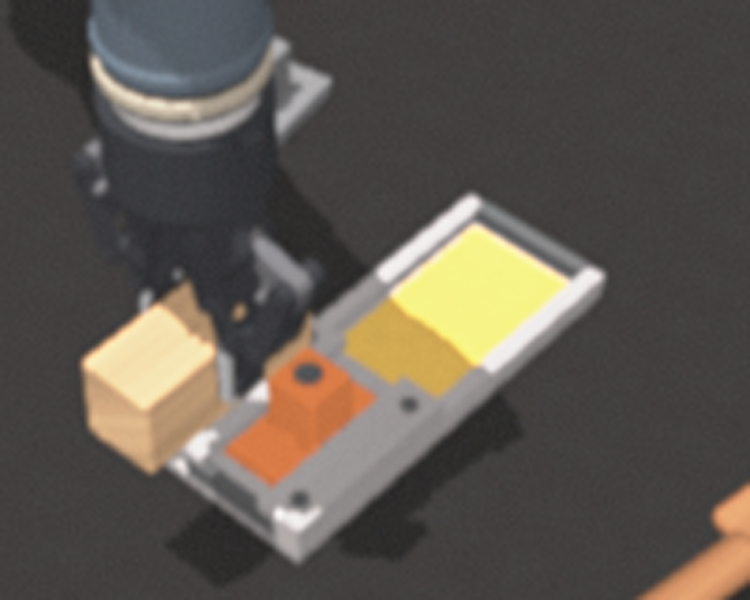

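View pics/top2c.png

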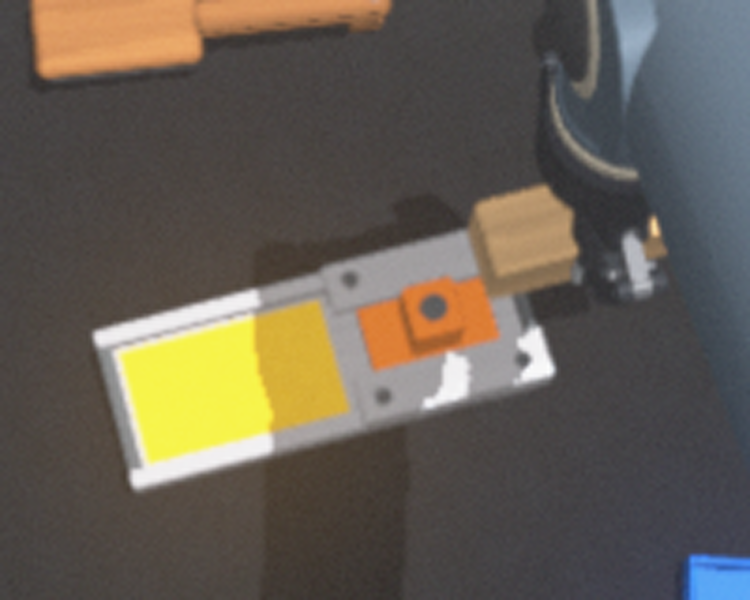

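```bash
python3 -c "
from go import *
o,M=show()
c=o['tool_pos'][:2]; zb=o['tool_pos'][2]-.0124
ref=[]
for n,off in(('top',(260,100)),('scene',(230,180))):
    s=pickle.load(open(n+'2.pkl','rb'))
    c_=s['color'][off[1]:off[1]+160,off[0]:off[0]+200,::-1]
    im=cv2.resize(c_,None,fx=3.75,fy=3.75,interpolation=cv2.INTER_CUBIC)
    P=[[*(c+u*a+v*b),zb+h] for h in (0,.048) for a,b in((.055,.021),(.055,-.021),(-.055,-.021),(-.055,.021))]
    p=(proj(s,P)-np.array(off)+.5)*3.75-.5
    for k in (0,4): cv2.polylines(im,[p[k:k+4].round().astype(int)],True,(0,255,0) if k else (255,255,0),1)
    cv2.imwrite('pics/%s2o.png'%n,im)
"
```

```text
t 5.63 tcp [ 0.651  -0.1615  0.1246] down [-0.001  0.002 -1.   ] jaw yaw 14.94 F [ 0.1  0.2 -1.3] w 0.0411 q [ 0.58  0.63 -0.59  1.62  0.4   1.01  0.12]
```

View pics/top2o.png

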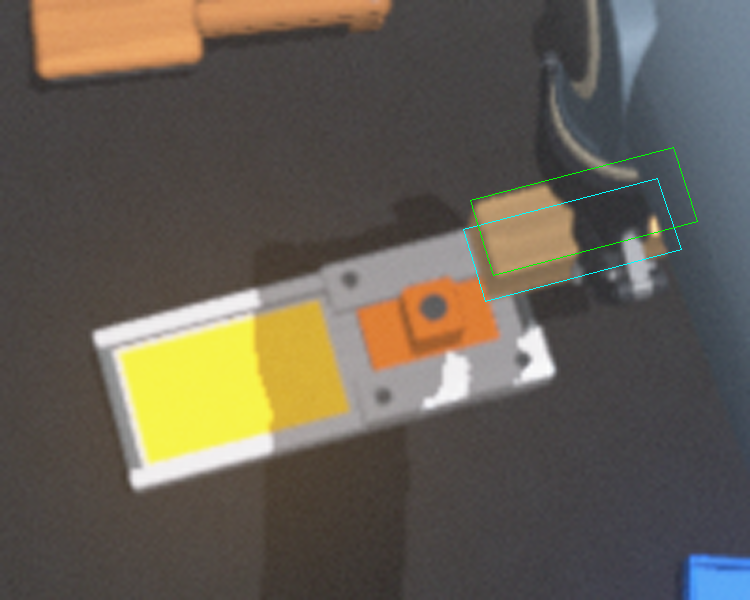

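View pics/scene2o.png

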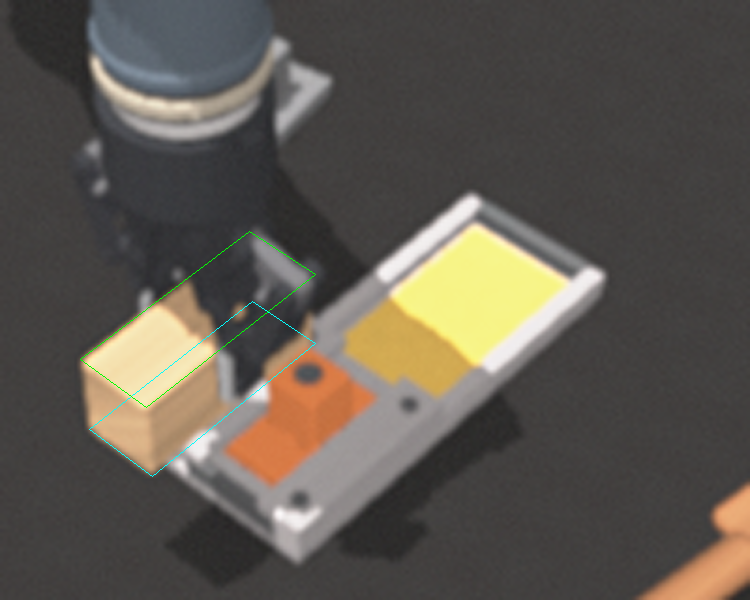

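Request:
{"fn": "drive_tool", "kwargs": {"moves": [[[0,0,0,0.5,0,0.3,255],[0,0,0,1.3,0,0.3,255],[0,0,0,2.0,0,0.3,255],[0,0,0,2.4,0,0.3,255],[0,0,0,2.6,0,0.3,255],[0,0,0,2.6,0,0.3,255],[0,0,0,2.6,0,0.3,255]]]}}

```text
time_s: 6.22
tool_pos: [0.6542, -0.172, 0.0468]
ee_rot: [1.018, 1.32, -1.016]
force: [-0.1, 0.4, -1.2]
gripper_width: 0.0407
```

```bash
python3 -c "
from go import *
rel([*rail(-.122),.0445],14.9)
rel([*rail(-.02),.0445],14.9)
from rig import snapshot
for n in ('scene','top'):
    s=snapshot(n); pickle.dump(s,open(n+'3.pkl','wb'))
    c=s['color'][100:260,260:460,::-1] if n=='top' else s['color'][180:340,230:430,::-1]
    cv2.imwrite('pics/%s3c.png'%n,cv2.resize(c,None,fx=3.75,fy=3.75,interpolation=cv2.INTER_CUBIC))
"
```

```text
t 6.22 tcp [ 0.6542 -0.172   0.0468] down [ 0.001  0.001 -1.   ] jaw yaw 14.8 F [-0.1  0.4 -1.2] w 0.0407 q [ 0.56  0.73 -0.54  1.65  0.46  0.89  0.09]
target [ 0.6484 -0.1577  0.0445] row [-0.02, -0.01, -0.01, 0.08, -0.07, -0.51] rows>= 1.0
t 6.22 tcp [ 0.6542 -0.172   0.0468] down [ 0.001  0.001 -1.   ] jaw yaw 14.8 F [-0.1  0.4 -1.2] w 0.0407 q [ 0.56  0.73 -0.54  1.65  0.46  0.89  0.09]
target [ 0.6221 -0.0591  0.0445] row [-0.02, -0.01, -0.01, 0.08, -0.07, -3.91] rows>= 3.0
```

View pics/scene3c.png

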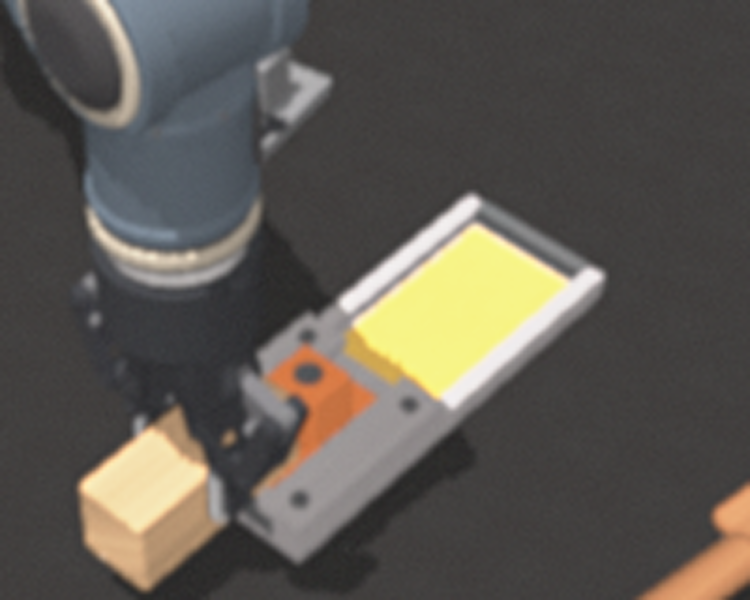

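View pics/top3c.png

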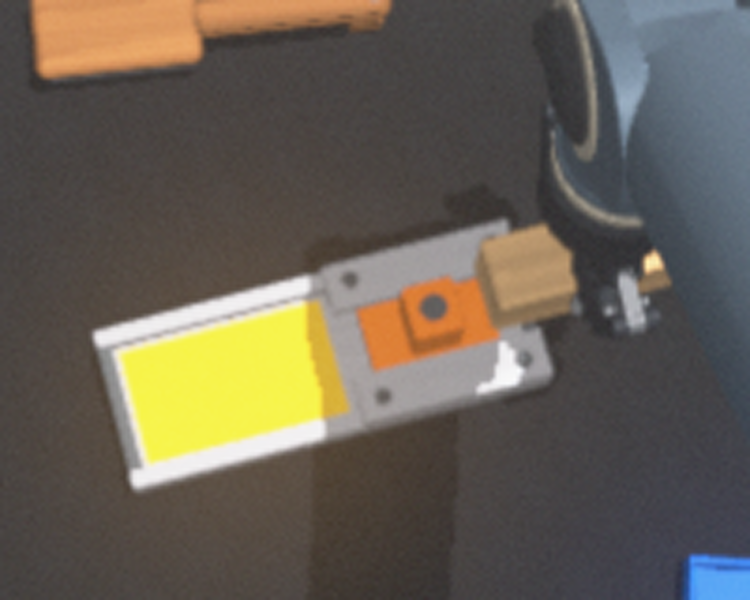

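The block's front end, near (500,280) in the top crop, is just behind the orange post at (433,306) and above the lips. I'll push steadily.

Request:
{"fn": "drive_tool", "kwargs": {"moves": [[[0,0,0,0,-0.05,-0.25,255],[0,0,0,0,-0.05,-0.5,255],[0,0,0,0,-0.05,-0.75,255],[0,0,0,0,-0.05,-1.0,255],[0,0,0,0,-0.05,-1.25,255],[0,0,0,0,-0.05,-1.5,255],[0,0,0,0,-0.05,-1.75,255],[0,0,0,0,-0.05,-2.0,255]]]}}

```text
time_s: 6.98
tool_pos: [0.6383, -0.1193, 0.0483]
ee_rot: [1.015, 1.312, -1.02]
force: [1.1, -8.7, 1.6]
gripper_width: 0.0411
```

```bash
python3 -c "
from go import *
rel([*rail(-.012),.0455],14.9)
from rig import snapshot
for n in ('top',):
    s=snapshot(n); pickle.dump(s,open(n+'4.pkl','wb'))
    c=s['color'][100:260,260:460,::-1] if n=='top' else s['color'][180:340,230:430,::-1]
    cv2.imwrite('pics/%s4c.png'%n,cv2.resize(c,None,fx=3.75,fy=3.75,interpolation=cv2.INTER_CUBIC))
"
```

```text
t 6.98 tcp [ 0.6383 -0.1193  0.0483] down [ 0.004 -0.007 -1.   ] jaw yaw 14.66 F [ 1.1 -8.7  1.6] w 0.0411 q [ 0.49  0.69 -0.54  1.73  0.46  0.85 -0.  ]
target [ 0.6201 -0.0514  0.0455] row [-0.05, 0.08, -0.02, 0.08, -0.01, -2.34] rows>= 2.0
```

View pics/top4c.png

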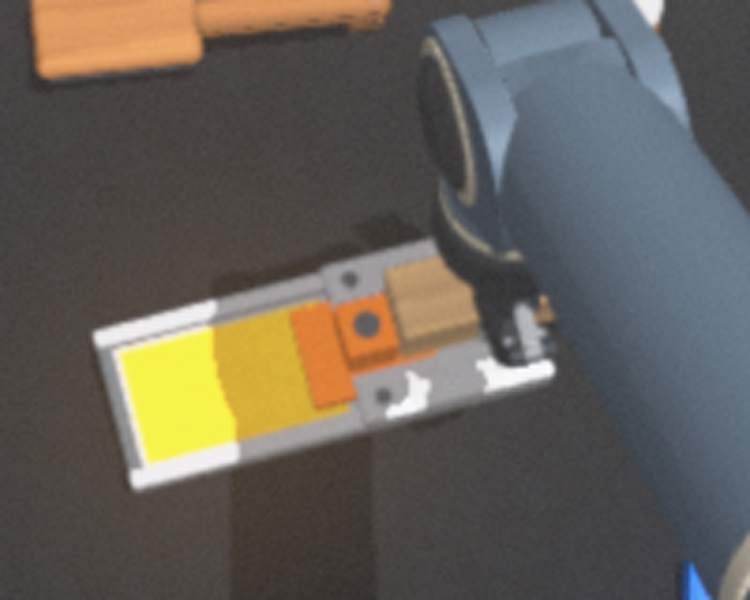

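The post has moved to (367,325) in the crop with the block bearing on it, so the push works. Continuing.

Request:
{"fn": "drive_tool", "kwargs": {"moves": [[[0,0,0,0,0,-0.3,255],[0,0,0,0,0,-0.6,255],[0,0,0,0,0,-0.9,255],[0,0,0,0,0,-1.2,255],[0,0,0,0,0,-1.5,255],[0,0,0,0,0,-1.8,255],[0,0,0,0,0,-2.1,255],[0,0,0,0,0,-2.3,255]]]}}

```text
time_s: 7.7
tool_pos: [0.6188, -0.0454, 0.0468]
ee_rot: [1.017, 1.323, -1.015]
force: [-1.2, -0.2, -0.7]
gripper_width: 0.041
```

```bash
python3 -c "
from go import *
rel([*rail(-.012),.0455],14.9)
from rig import snapshot
for n in ('top',):
    s=snapshot(n); pickle.dump(s,open(n+'5.pkl','wb'))
    c=s['color'][100:260,260:460,::-1] if n=='top' else s['color'][180:340,230:430,::-1]
    cv2.imwrite('pics/%s5c.png'%n,cv2.resize(c,None,fx=3.75,fy=3.75,interpolation=cv2.INTER_CUBIC))
"
```

```text
t 7.7 tcp [ 0.6188 -0.0454  0.0468] down [-0.     0.002 -1.   ] jaw yaw 14.9 F [-1.2 -0.2 -0.7] w 0.041 q [ 0.4   0.66 -0.56  1.8   0.45  0.82 -0.12]
target [ 0.6201 -0.0514  0.0455] row [0.0, -0.02, -0.0, 0.04, -0.01, 0.2] rows>= 1.0
```

View pics/top5c.png

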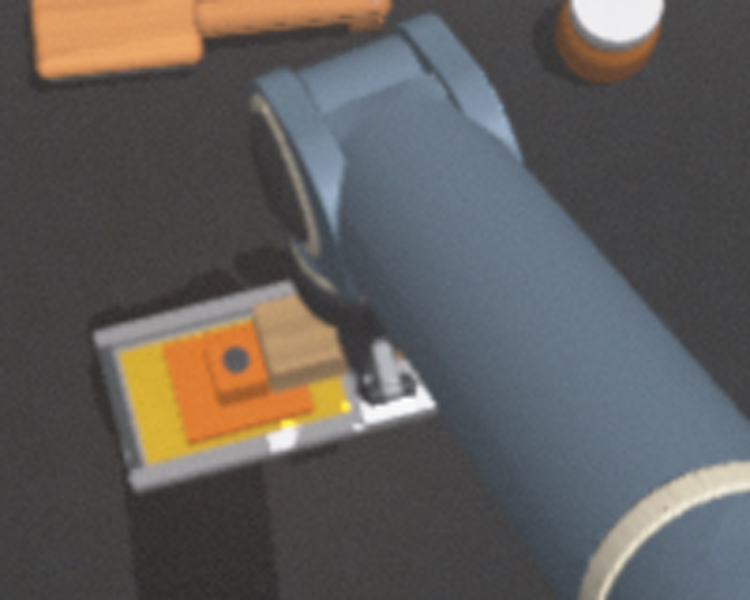

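The stop is fully in the bay, with its post at (237,360) in the crop and no residual force. I'll back off and lift.

Request:
{"fn": "drive_tool", "kwargs": {"moves": [[[0,0,0,0,0,0.4,255],[0,0,0,0,0,0.8,255],[0,0,0,-0.8,0,0.8,255],[0,0,0,-2.0,0,0.8,255],[0,0,0,-3.0,0,0.8,255],[0,0,0,-3.0,0,0.8,255]]]}}

```text
time_s: 8.25
tool_pos: [0.6301, -0.0735, 0.143]
ee_rot: [1.024, 1.309, -1.013]
force: [1.1, -0.3, -1.8]
gripper_width: 0.041
```

```bash
python3 -c "
from go import *
from rig import snapshot
rel([.408,.294,.13],4.2)
s=snapshot('top'); pickle.dump(s,open('top6.pkl','wb'))
cv2.imwrite('pics/top6c.png',cv2.resize(s['color'][100:260,260:460,::-1],None,fx=3.75,fy=3.75,interpolation=cv2.INTER_CUBIC))
"
```

```text
t 8.25 tcp [ 0.6301 -0.0735  0.143 ] down [ 0.012 -0.001 -1.   ] jaw yaw 14.58 F [ 1.1 -0.3 -1.8] w 0.041 q [ 0.48  0.56 -0.61  1.71  0.37  0.98 -0.01]
target [0.408 0.294 0.13 ] row [2.08, 0.03, -0.13, 0.34, -4.09, -13.72] rows>= 11.0
```

View pics/top6c.png

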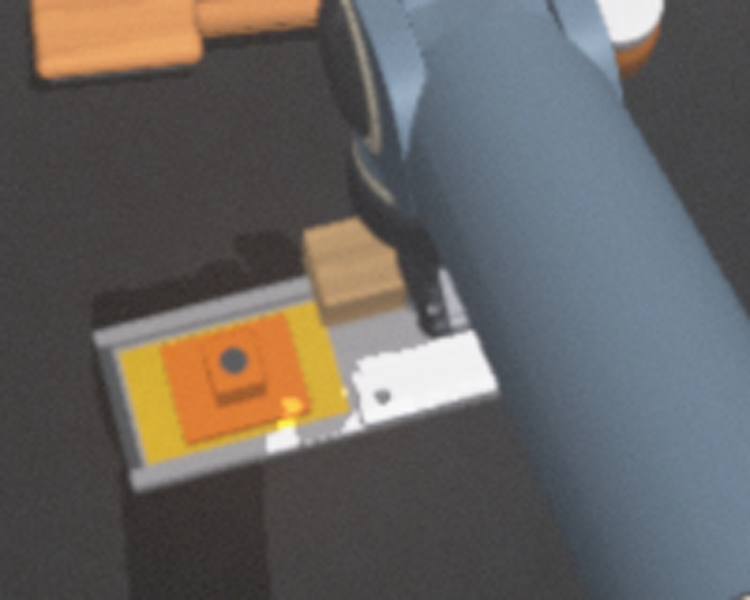

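The stop stands in the bay with its post top at (233,360), and the block hangs clear above it. Now I'll carry the block back to its place.

Request:
{"fn": "drive_tool", "kwargs": {"moves": [[[2.1,0,-0.1,0.3,-4.1,-13.7,255],[2.1,0,-0.1,0.3,-4.1,-13.7,255],[2.1,0,-0.1,0.3,-4.1,-13.7,255],[2.1,0,-0.1,0.3,-4.1,-13.7,255],[2.1,0,-0.1,0.3,-4.1,-13.7,255],[2.1,0,-0.1,0.3,-4.1,-13.7,255],[2.1,0,-0.1,0.3,-4.1,-13.7,255],[2.1,0,-0.1,0.3,-4.1,-13.7,255]]]}}

```text
time_s: 8.97
tool_pos: [0.451, 0.2127, 0.1288]
ee_rot: [1.15, 1.249, -1.164]
force: [0.1, -0.2, -1.8]
gripper_width: 0.0407
```

```bash
python3 -c "
from go import *
rel([.408,.294,.08],4.2)"
```

```text
t 8.97 tcp [0.451  0.2127 0.1288] down [-0.01  -0.002 -1.   ] jaw yaw 4.12 F [ 0.1 -0.2 -1.8] w 0.0407 q [ 0.02  0.39 -0.67  2.02  0.31  0.85 -0.75]
target [0.408 0.294 0.08 ] row [-0.02, 0.01, 0.12, 1.64, -1.22, -2.81] rows>= 3.0
```

Request:
{"fn": "drive_tool", "kwargs": {"moves": [[[0,0,0.1,1.6,-1.2,-2.8,255],[0,0,0.1,1.6,-1.2,-2.8,255],[0,0,0.1,1.6,-1.2,-2.8,255],[0,0,0.1,1.6,-1.2,-2.8,255],[0,0,0.1,1.6,-1.2,-2.8,255],[0,0,0.1,1.6,-1.2,-2.8,255]]]}}

```text
time_s: 9.47
tool_pos: [0.4102, 0.2924, 0.0815]
ee_rot: [1.154, 1.242, -1.157]
force: [0.4, -0.6, -1.1]
gripper_width: 0.041
```

```bash
python3 -c "
from go import *
rel([.408,.294,.0135],4.2)"
```

```text
t 9.47 tcp [0.4102 0.2924 0.0815] down [-0.001 -0.002 -1.   ] jaw yaw 4.13 F [ 0.4 -0.6 -1.1] w 0.041 q [-0.2   0.47 -0.64  2.05  0.4   0.75 -1.01]
target [0.408  0.294  0.0135] row [-0.01, 0.02, 0.01, 2.27, -0.07, -0.06] rows>= 2.0
```

Request:
{"fn": "drive_tool", "kwargs": {"moves": [[[0,0,0,0.8,0,0,255],[0,0,0,1.4,0,0,255],[0,0,0,1.8,0,0,255],[0,0,0,2.0,0,0,255],[0,0,0,2.1,0,0,255],[0,0,0,2.2,0,0,255],[0,0,0,2.25,0,0,255],[0,0,0,2.25,0,0,255]]]}}

```text
time_s: 10.13
tool_pos: [0.4096, 0.2943, 0.015]
ee_rot: [1.155, 1.243, -1.154]
force: [-0.2, 0.3, -1.2]
gripper_width: 0.0411
```

```bash
python3 -c "
from go import *
rel([.408,.294,.012],4.2)"
```

```text
t 10.13 tcp [0.4096 0.2943 0.015 ] down [ 0.001  0.    -1.   ] jaw yaw 4.26 F [-0.2  0.3 -1.2] w 0.0411 q [-0.27  0.57 -0.55  2.09  0.51  0.62 -1.1 ]
target [0.408 0.294 0.012] row [0.01, -0.0, -0.01, 0.1, -0.05, 0.01] rows>= 1.0
```

Request:
{"fn": "drive_tool", "kwargs": {"moves": [[[0,0,0,0.05,0,0,255],[0,0,0,0.1,0,0,255],[0,0,0,0.1,0,0,255],[0,0,0,0.1,0,0,255]]]}}

```text
time_s: 10.47
tool_pos: [0.4096, 0.2945, 0.0124]
ee_rot: [1.155, 1.243, -1.153]
force: [-0.8, -0.7, 6.3]
gripper_width: 0.0409
```

Force +6 N upward means the block is on the table. Release.

Request:
{"fn": "drive_tool", "kwargs": {"moves": [[[0,0,0,0,0,0,150],[0,0,0,0,0,0,80],[0,0,0,0,0,0,0],[0,0,0,0,0,0,0],[0,0,0,0,0,0,0]]]}}

```text
time_s: 10.88
tool_pos: [0.4092, 0.2942, 0.0115]
ee_rot: [1.154, 1.244, -1.154]
force: [0.7, 0.2, -0.4]
gripper_width: 0.0848
```

```bash
python3 -c "
from go import *
show()"
```

```text
t 10.88 tcp [0.4092 0.2942 0.0115] down [-0. -0. -1.] jaw yaw 4.27 F [ 0.7  0.2 -0.4] w 0.0848 q [-0.27  0.57 -0.55  2.09  0.51  0.62 -1.11]
```

Request:
{"fn": "drive_tool", "kwargs": {"moves": [[[0,0,0,-0.8,0,0,0],[0,0,0,-2,0,0,0],[0,0,0,-3.3,0,0,0],[0,0,0,-4.5,0,0,0],[0,0,0,-4.5,0,0,0]]]}}

```text
time_s: 11.3
tool_pos: [0.4122, 0.2976, 0.1531]
ee_rot: [1.164, 1.241, -1.143]
force: [0.7, -0.1, -0.5]
gripper_width: 0.0857
```

Run:
```python
from go import *
from rig import snapshot
show()
for n in ('top','scene'):
    s=snapshot(n); pickle.dump(s,open(n+'7.pkl','wb'))
    cv2.imwrite('pics/%s7.png'%n,s['color'][:,:,::-1])
    a,b=((275,145),(150,260)) if n=='top' else ((260,220),(360,135))
    for i,(x,y) in enumerate((a,b)):
        cv2.imwrite(f'pics/{n}7_{i}.png',cv2.resize(s['color'][y:y+100,x:x+150,::-1],None,fx=5,fy=5,interpolation=cv2.INTER_CUBIC))
```

```text
t 11.3 tcp [0.4122 0.2976 0.1531] down [ 0.01   0.007 -1.   ] jaw yaw 4.27 F [ 0.7 -0.1 -0.5] w 0.0857 q [-0.13  0.37 -0.71  1.99  0.31  0.88 -0.93]
```

View pics/top7_0.png

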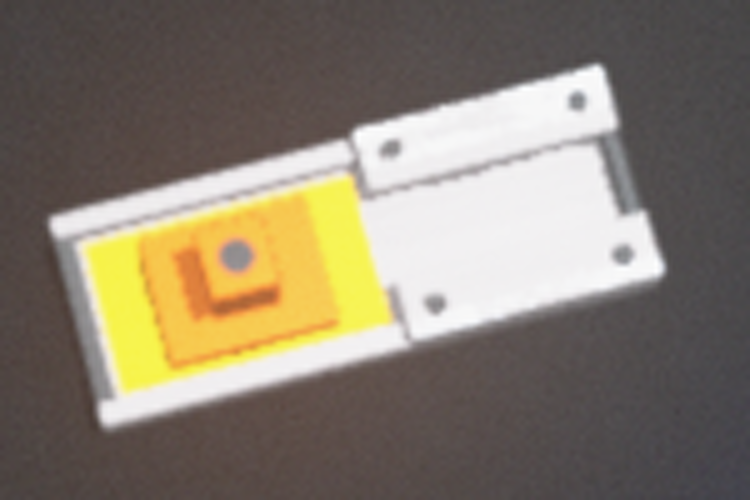

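View pics/scene7_0.png

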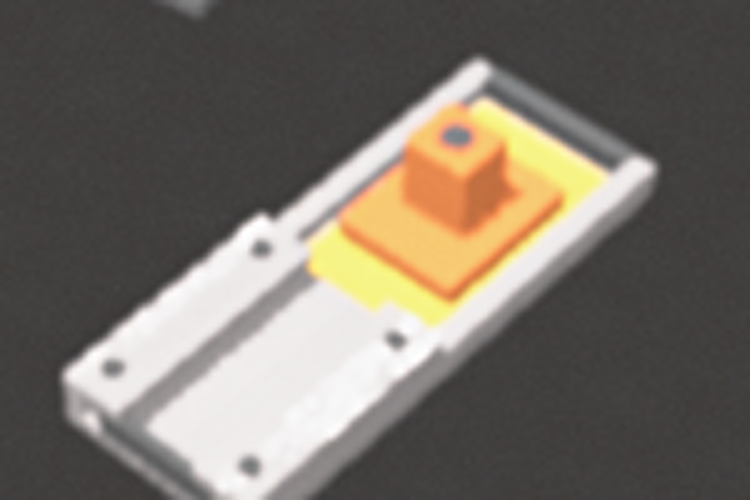

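View pics/scene7_1.png

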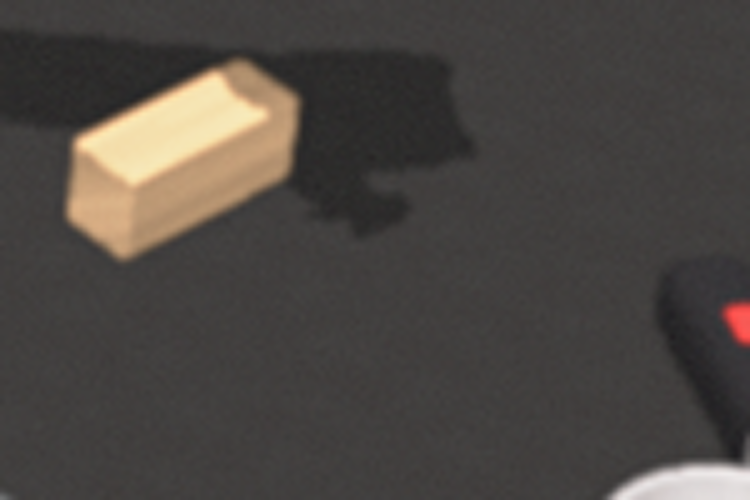

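The block lies flat with the same outline as before. The stop is in the bay with its post dot at crop (235,256) in the top view and (457,136) in the scene view.

Run:
```python
from m1 import *
from go import *
T=pickle.load(open("top7.pkl","rb")); S=pickle.load(open("scene7.pkl","rb"))
a=plane(T,cp([(235,256)],(275,145)),.056)[0]; b=plane(S,cp([(457,136)],(260,220)),.056)[0]
m=(a[:2]+b[:2])/2; print("dot",a,b,"mean",m,"rail xy",(m-RAIL)@u,(m-RAIL)@v)
L=[(.038,-.03),(.038,.03),(-.038,.03),(-.038,-.03)]
t,th,r=fit(L,plane(T,cp([(140,238),(172,368),(338,324),(302,194)],(275,145)),.018)); print("foot",t,np.degrees(th),r.round(1))
t,th,r=fit(L,plane(S,cp([(565,195),(563,195)],(260,220)),.018)) if 0 else (0,0,0)
rel([*m,.13],14.9)
```

```text
rail top [ 0.61629239 -0.03973363] 104.85287944884871
[[-0.1 -0.8]
 [ 0.5  0. ]
 [ 0.4 -0.6]
 [-0.   1.3]
 [-0.9 -0.1]
 [ 0.2  0.1]]
rail scene [ 0.61762886 -0.03982714] 104.92736591432113
[[ 1.7 -1. ]
 [ 1.  -0.7]
 [ 1.3 -2.9]
 [-2.3  1.3]
 [-0.   0.8]
 [-1.7  2.5]]
block top [0.40681498 0.29404607] 93.97709572297083
[[ 0.1 -0.2]
 [-0.1  0.3]
 [ 0.   1.1]
 [-0.  -1.2]]
block scene [0.40824085 0.29368984] 94.67538362729051
[[-1.   2. ]
 [ 0.7  0.2]
 [ 0.2 -1.7]
 [ 0.1 -0.5]]
tray t ((400.6920166015625, -313.7952575683594), (179.41372680664062, 174.9037322998047), 86.48478698730469)
tray s ((413.6939392089844, -315.4393310546875), (174.04208374023438, 189.1497039794922), 86.53398895263672)
post top dot T [[ 0.62953302 -0.08990353  0.056     ]] S [[ 0.62902495 -0.08913047  0.056     ]]
yellow ((597.1561889648438, 21.837020874023438), (69.32064056396484, 122.2671890258789), 14.818159103393555)
yellow ((600.4400634765625, 24.993576049804688), (67.19718933105469, 121.53632354736328), 14.715312004089355)
dot [0.59906649 0.02358467 0.056     ] [0.59902605 0.02337121 0.056     ] mean [0.59904627 0.02347794] rail xy 0.0657667784330411 0.0010792245623417152
foot [0.59781297 0.02339713] 104.63610333257861 [[ 0.1 -1.6]
 [ 0.  -0.6]
 [-0.3  1. ]
 [ 0.1  1.1]]
t 11.4 tcp [0.41   0.2946 0.1481] down [ 0.003  0.001 -1.   ] jaw yaw 4.25 F [-0.9 -0.5 -0.9] w 0.0854 q [-0.13  0.37 -0.7   1.99  0.31  0.88 -0.93]
target [0.599  0.0235 0.13  ] row [-2.13, -0.01, -0.04, 0.61, 5.61, 9.48] rows>= 8.0
```

Request:
{"fn": "drive_tool", "kwargs": {"moves": [[[-2.1,0,0,0.6,5.6,9.5,0],[-2.1,0,0,0.6,5.6,9.5,0],[-2.1,0,0,0.6,5.6,9.5,0],[-2.1,0,0,0.6,5.6,9.5,0],[-2.1,0,0,0.6,5.6,9.5,0],[-2.1,0,0,0.6,5.6,9.5,0],[-2.1,0,0,0.6,5.6,9.5,0],[-2.1,0,0,0.6,5.6,9.5,0]]]}}

```text
time_s: 12.07
tool_pos: [0.5972, 0.0206, 0.1265]
ee_rot: [1.015, 1.323, -1.02]
force: [0.5, 1.4, 0.2]
gripper_width: 0.0856
```

```bash
python3 -c "
from go import *
rel([.599,.0235,.11],14.8)"
```

```text
t 12.07 tcp [0.5972 0.0206 0.1265] down [-0.004 -0.    -1.   ] jaw yaw 14.77 F [0.5 1.4 0.2] w 0.0856 q [ 0.36  0.53 -0.63  1.8   0.38  0.94 -0.18]
target [0.599  0.0235 0.11  ] row [-0.01, -0.01, 0.04, 0.55, 0.08, -0.08] rows>= 1.0
```

Request:
{"fn": "drive_tool", "kwargs": {"moves": [[[0,0,0,0.6,0.1,-0.1,0],[0,0,0,1.4,0.1,-0.1,0],[0,0,0,2.2,0.1,-0.1,0],[0,0,0,2.8,0.1,-0.1,0],[0,0,0,3.2,0.1,-0.1,0],[0,0,0,3.4,0.1,-0.1,0],[0,0,0,3.4,0.1,-0.1,0]]]}}

```text
time_s: 12.65
tool_pos: [0.5983, 0.0265, 0.0246]
ee_rot: [1.015, 1.323, -1.019]
force: [0.0, -0.3, 0.4]
gripper_width: 0.0856
```

```bash
python3 -c "
from go import *
rel([.599,.0235,.024],14.8)"
```

```text
t 12.65 tcp [0.5983 0.0265 0.0246] down [-0.004 -0.    -1.   ] jaw yaw 14.8 F [ 0.  -0.3  0.4] w 0.0856 q [ 0.29  0.66 -0.55  1.86  0.49  0.76 -0.27]
target [0.599  0.0235 0.024 ] row [0.0, -0.01, 0.04, 0.02, -0.0, 0.1] rows>= 1.0
```

Request:
{"fn": "drive_tool", "kwargs": {"moves": [[[0,0,0,0,0,0.1,100],[0,0,0,0,0,0.1,150],[0,0,0,0,0,0.1,200],[0,0,0,0,0,0.1,255],[0,0,0,0,0,0.1,255],[0,0,0,0,0,0.1,255],[0,0,0,0,0,0.1,255],[0,0,0,0,0,0.1,255]]], "grip_force": 60}}

```text
time_s: 13.32
tool_pos: [0.6013, 0.0237, 0.0277]
ee_rot: [1.018, 1.319, -1.016]
force: [-1.1, -1.2, 5.6]
gripper_width: 0.0313
```

```bash
python3 -c "
from go import *
show()"
```

```text
t 13.32 tcp [0.6013 0.0237 0.0277] down [ 0.002 -0.    -1.   ] jaw yaw 14.77 F [-1.1 -1.2  5.6] w 0.0313 q [ 0.29  0.66 -0.55  1.85  0.49  0.76 -0.27]
```

Request:
{"fn": "drive_tool", "kwargs": {"moves": [[[0,0,0,-0.4,0,0.1,255],[0,0,0,-1.0,0,0.1,255],[0,0,0,-2.0,0,0.1,255],[0,0,0,-3.2,0,0.1,255],[0,0,0,-4,0,0.1,255],[0,0,0,-4,0,0.1,255]]]}}

```text
time_s: 13.82
tool_pos: [0.6045, 0.0215, 0.1526]
ee_rot: [1.022, 1.312, -1.011]
force: [-0.0, -0.7, -1.1]
gripper_width: 0.0312
```

Run:
```python
from go import *
from rig import snapshot
rel([.403,-.314,.14],-3.5)
rel([.56,-.2,.14],-3.5)
s=snapshot('scene'); pickle.dump(s,open('scene8.pkl','wb')); cv2.imwrite('pics/scene8.png',s['color'][:,:,::-1])
T=pickle.load(open("top0.pkl","rb")); c=T['color'][235:345,430:540,::-1]; cv2.imwrite('pics/tray.png',cv2.resize(c,None,fx=5,fy=5,interpolation=cv2.INTER_CUBIC))
```

```text
t 13.82 tcp [0.6045 0.0215 0.1526] down [ 0.01   0.001 -1.   ] jaw yaw 14.77 F [-0.  -0.7 -1.1] w 0.0312 q [ 0.37  0.51 -0.64  1.77  0.36  0.98 -0.16]
target [ 0.403 -0.314  0.14 ] row [3.65, 0.0, -0.11, 0.35, -9.35, 9.1] rows>= 10.0
t 13.82 tcp [0.6045 0.0215 0.1526] down [ 0.01   0.001 -1.   ] jaw yaw 14.77 F [-0.  -0.7 -1.1] w 0.0312 q [ 0.37  0.51 -0.64  1.77  0.36  0.98 -0.16]
target [ 0.56 -0.2   0.14] row [3.65, 0.0, -0.11, 0.4, -3.32, 6.76] rows>= 6.0
```

View pics/scene8.png

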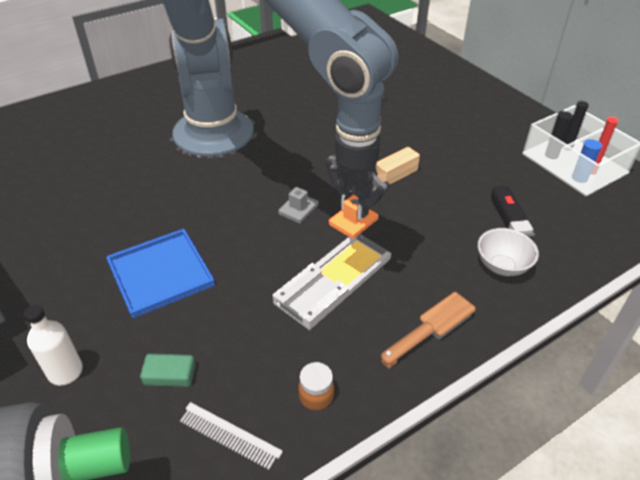

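View pics/tray.png

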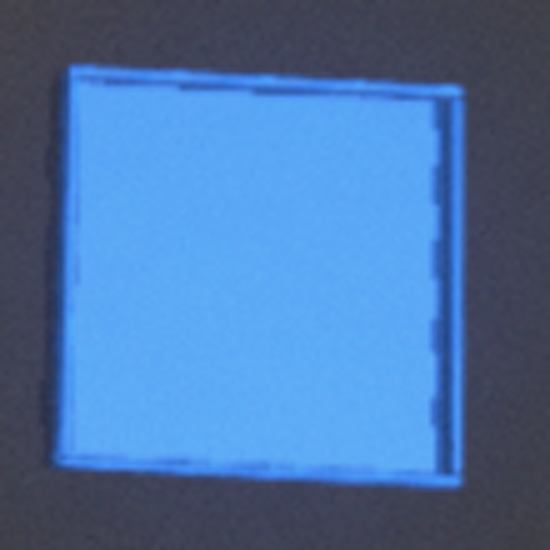

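The stop hangs level in the gripper at (352,218), and the bay and slot are empty. Now to the tray, whose rim corners are at crop (68,66), (465,87), (463,487), (55,465).

Request:
{"fn": "drive_tool", "kwargs": {"moves": [[[3.6,0,-0.1,0.3,-9.3,9.1,255],[3.6,0,-0.1,0.3,-9.3,9.1,255],[3.6,0,-0.1,0.3,-9.3,9.1,255],[3.6,0,-0.1,0.3,-9.3,9.1,255],[3.6,0,-0.1,0.3,-9.3,9.1,255],[3.6,0,-0.1,0.3,-9.3,9.1,255],[3.6,0,-0.1,0.3,-9.3,9.1,255],[3.6,0,-0.1,0.3,-9.3,9.1,255]]]}}

```text
time_s: 14.53
tool_pos: [0.4276, -0.2665, 0.1377]
ee_rot: [1.245, 1.191, -1.259]
force: [0.4, -0.8, -1.8]
gripper_width: 0.0311
```

Run:
```python
from go import *
T=pickle.load(open("top0.pkl","rb"))
p=(np.array([(68,66),(465,87),(463,487),(55,465)])+.5)/5-.5+np.array((430,235))
W=plane(T,p,.018); print(W.round(4),W.mean(0))
c=W.mean(0)[:2]
rel([*c,.08],-3.5)
```

```text
[[ 0.4924 -0.2351  0.018 ]
 [ 0.482  -0.4057  0.018 ]
 [ 0.3127 -0.3946  0.018 ]
 [ 0.3237 -0.2233  0.018 ]] [ 0.40269575 -0.31465368  0.018     ]
t 14.53 tcp [ 0.4276 -0.2665  0.1377] down [-0.012  0.    -1.   ] jaw yaw -3.23 F [ 0.4 -0.8 -1.8] w 0.0311 q [ 0.91  0.36 -0.53  2.    0.24  0.85  0.18]
target [ 0.4027 -0.3147  0.08  ] row [0.05, 0.0, 0.13, 1.93, -0.72, 1.65] rows>= 2.0
```

Request:
{"fn": "drive_tool", "kwargs": {"moves": [[[0,0,0.1,0.5,-0.7,1.6,255],[0,0,0.1,1.2,-0.7,1.6,255],[0,0,0.1,1.9,-0.7,1.6,255],[0,0,0.1,1.9,-0.7,1.6,255],[0,0,0.1,1.9,-0.7,1.6,255],[0,0,0.1,1.9,-0.7,1.6,255]]]}}

```text
time_s: 15.03
tool_pos: [0.4069, -0.3113, 0.0825]
ee_rot: [1.249, 1.182, -1.249]
force: [0.8, -0.2, -0.3]
gripper_width: 0.0311
```

Run:
```python
from go import *
rel([.4027,-.3147,.0285],-3.5)
```

```text
t 15.03 tcp [ 0.4069 -0.3113  0.0825] down [ 0.    -0.001 -1.   ] jaw yaw -3.12 F [ 0.8 -0.2 -0.3] w 0.0311 q [ 0.96  0.44 -0.48  2.03  0.3   0.73  0.23]
target [ 0.4027 -0.3147  0.0285] row [0.08, 0.01, -0.0, 1.8, -0.14, 0.12] rows>= 2.0
```

Request:
{"fn": "drive_tool", "kwargs": {"moves": [[[0,0,0,0.6,-0.1,0.1,255],[0,0,0,1.1,-0.1,0.1,255],[0,0,0,1.5,-0.1,0.1,255],[0,0,0,1.7,-0.1,0.1,255],[0,0,0,1.75,-0.1,0.1,255],[0,0,0,1.8,-0.1,0.1,255],[0,0,0,1.85,-0.1,0.1,255],[0,0,0,1.85,-0.1,0.1,255]]]}}

```text
time_s: 15.7
tool_pos: [0.4035, -0.3152, 0.0272]
ee_rot: [1.249, 1.18, -1.251]
force: [-0.2, -0.3, -2.5]
gripper_width: 0.0311
```

Request:
{"fn": "drive_tool", "kwargs": {"moves": [[[0,0,0,0.03,0,0,255],[0,0,0,0.06,0,0,255],[0,0,0,0.06,0,0,255]]]}}

```text
time_s: 15.95
tool_pos: [0.4036, -0.3154, 0.0267]
ee_rot: [1.249, 1.179, -1.252]
force: [-4.0, 1.4, 11.0]
gripper_width: 0.0309
```

Contact with the tray floor (11 N). Release.

Request:
{"fn": "drive_tool", "kwargs": {"moves": [[[0,0,0,-0.03,0,0,255],[0,0,0,-0.03,0,0,160],[0,0,0,-0.03,0,0,80],[0,0,0,-0.03,0,0,0],[0,0,0,-0.03,0,0,0],[0,0,0,-0.03,0,0,0],[0,0,0,-0.03,0,0,0]]]}}

```text
time_s: 16.53
tool_pos: [0.4032, -0.3151, 0.0258]
ee_rot: [1.25, 1.181, -1.251]
force: [0.3, -0.5, -0.1]
gripper_width: 0.0857
```

Request:
{"fn": "drive_tool", "kwargs": {"moves": [[[0,0,0,-0.6,0,0,0],[0,0,0,-1.6,0,0,0],[0,0,0,-2.8,0,0,0],[0,0,0,-4,0,0,0],[0,0,0,-5,0,0,0],[0,0,0,-5,0,0,0],[0,0,0,-5,0,0,0]]]}}

```text
time_s: 17.12
tool_pos: [0.4039, -0.3155, 0.1776]
ee_rot: [1.249, 1.176, -1.251]
force: [0.1, 0.1, -0.1]
gripper_width: 0.0852
```

Run:
```python
from go import *
from rig import snapshot
rel([.62,-.15,.25],-3.5)
for n in('scene','top'):
    s=snapshot(n); pickle.dump(s,open(n+'9.pkl','wb')); cv2.imwrite('pics/%s9.png'%n,s['color'][:,:,::-1])
```

```text
t 17.12 tcp [ 0.4039 -0.3155  0.1776] down [ 0.003 -0.004 -1.   ] jaw yaw -3.24 F [ 0.1  0.1 -0.1] w 0.0852 q [ 1.03  0.31 -0.54  1.95  0.2   0.92  0.33]
target [ 0.62 -0.15  0.25] row [0.05, 0.05, -0.04, -2.42, 6.89, -5.91] rows>= 7.0
```

View pics/scene9.png

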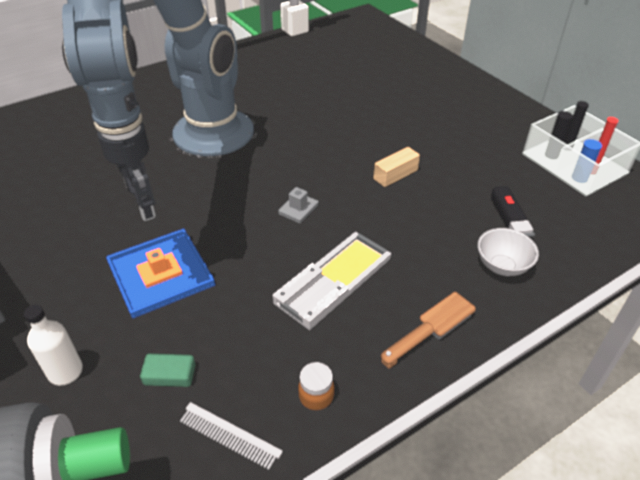

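View pics/top9.png

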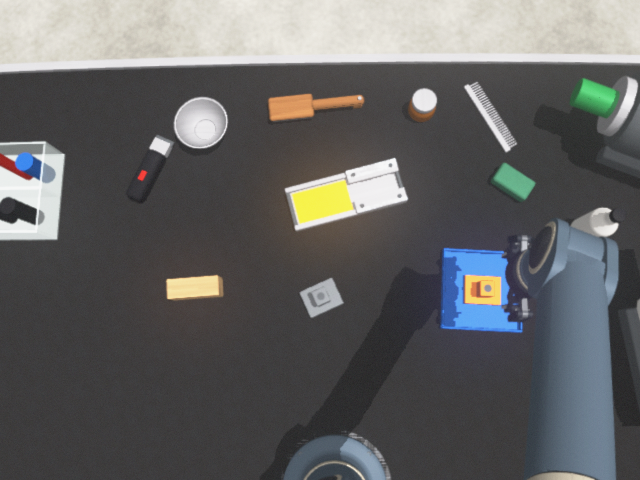

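The orange stop stands on its foot in the middle of the tray, at (158,262) in the scene view and (483,290) in the top view. The block lies flat at (194,288), and everything else is where it was. The gripper is clear, so I'm handing in.

```bash
python3 -c "
from rig import *
print(get_obs()['force'],get_obs()['time_s']); print(close_job())"
```

```text
[-0.11236493  0.51294024 -0.56191257] 17.2167
the job is handed in; nothing more can be done
None
```

The job is done and handed in at 17.2 s of the 72 s allowed; the rig gave no verdict.

- **Knocking the stop free:** I gripped the tapping block across its width and held it above the rail lips. I then pushed the orange stop along the rail with the block's end until it sat in the yellow bay at about rail x = 66 mm. The gripper did not touch the stop while it was jammed; the wrist read about 9 N partway through the push.
- **Block:** I set it back flat on the table at its original place.
- **Stop:** I gripped it by the post, lifted it out of the bay, and set it on its foot in the middle of the blue tray. Its set-down force on the tray floor was 11 N.

In the last pictures from both cameras, the stop is upright in the middle of the tray, the block is flat, and the rail is empty. The grey stop and the other objects look unmoved. The gripper was open and clear, and wrist force was under 1 N at hand-in. No check failed. The two cameras agreed to within about 2 mm on the rail, the block and the stop. For the tray, a rough outline fit differed by 13 mm between views because one camera also saw its outer walls. I used the tray's rim corners in the top view instead.

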